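Empty the suction-adaptor rinse canister

TASK

The rinsed suction adaptors are still in the steel canister. With the canister kept locked upright, unscrew its perforated cap anticlockwise without forcing it, lift it off and set it down on the work surface. Then flip the cam lever over to free the canister, tip it by its crank so that all three adaptors pour into the kidney dish, and let the canister come back upright.

Things in the scene. Friction and masses are not known exactly. Their poses are not given: they have to be found in the camera images.
- stand: fixed steel stand, foot plate 124 mm (x) by 88 mm (y -33 to +55), 6 mm thick; two uprights 80 mm apart, 143 mm high. Origin on the work surface under the middle of the pivot axis; z up, x along the level pivot axis (away from the robot within 20 degrees), -y the side to which the canister tips. Cam lever outside the near (-x) upright, crank outside the far (+x) one.
- canister (a joint): tilt of the canister about the stand's x axis: 0 upright, grows as the mouth goes over to the stand's -y side, stop at 2.40 rad. Cannot tilt while locked. Freed, it hangs upright by its heavy floor and swings back by itself when let go, so hold it tipped: the adaptors begin to slide near 1.9 rad and all leave at 2.2 to 2.35 rad, held about a second. The crank needs about 3 N.
- pivot (a point): middle of the canister's pivot axis, inside the canister, 125 mm above the stand's origin; its x lies along the axis.
- mouth (a point): centre of the canister's mouth, 55 mm above the pivot when upright; z points out of the mouth. The canister is a straight steel tube 52 mm in diameter and 120 mm long, bore 41 mm; its neck, under the cap, is 46 mm in diameter and bears two small thread lugs that the cap hides.
- crank_grip (a point): middle of the crank's round black grip (13 mm in diameter, 35 mm long, parallel to the pivot axis, 70 mm along the stand's x from the canister's centre). 55 mm from the pivot axis; at the start 53 mm to the stand's +y side and 14 mm above the axis. It goes over the top as the canister tips, to 62 degrees past the vertical at the stop. Can be pinched from above; turns between the fingers.
- lock_lever (a joint): angle of the cam lever about the stand's x axis: 0 to 0.2 locked (it leans 40 degrees from the vertical to the stand's +y side), 1.745 rad at its stop (leans 60 degrees to the -y side). It draws an index bolt out of a fork on the canister, which is free beyond about 1.25 rad. It stays where it is left; takes about 2 N at the grip.
- lever_grip (a point): middle of the lever's round black grip (14 mm in diameter, 40 mm long, parallel to the stand's x axis, 59 to 98 mm from the canister's centre on the near, -x, side), 62 mm from the lever's hinge. Can be pinched from above or pushed.
- lever_hinge (a point): point on the lever's hinge axis, beside the middle of its grip: 63 mm above the work surface, 80 mm to the -x side of the stand's origin.
- cap_center (a point): centre of the knurled round steel cap with perforated top (66 mm in diameter, 28 mm high, 110 g), z its axis. At the start it is screwed on, its top 188 mm above the work surface. Anticlockwise from above it comes free after 1.4 to 2.1 rad; how far cannot be seen and must be tried by a light upward pull (engaged, it rises only 1 to 4 mm). About 0.6 rad later a stop ends the turn.
- cap: the same screw cap; origin at the centre of its underside. It sits loosely on the neck and once free lifts straight off. Under it the canister is only 52 mm in diameter and starts 7 mm lower.
- dish: loose steel kidney dish, 75 mm (its x) x 162 mm (its y) x 29 mm high; origin under its centre. It stands on the work surface at the stand's -y side, centre about 83 mm from the stand's origin, long side parallel to the pivot axis: where the adaptors fall.
- gauze_packet: bystander, leave alone: flat carton of gauze, 86 x 85 x 19 mm; origin under its centre.
- bur_block: bystander, leave alone: bur block with a clear lid, 46 x 62 x 34 mm; origin under its centre.
- timer: bystander, leave alone: white timer, 62 x 62 x 21 mm; origin under its centre.
- suture_box: bystander, leave alone: upright carton, 29 x 78 x 59 mm; origin under its centre.
- adaptor1_center (a point): centre of a suction adaptor, a stepped grey plastic tube 34 mm long, 16 mm in diameter at its thick end and 12 mm at its nose, 14 g (z along it, towards the nose); at the start it stands on the canister's floor.
- adaptor1: the same adaptor; origin at the centre of its thick end.
- adaptor2_center (a point): centre of another adaptor like adaptor1.
- adaptor2: the same adaptor; origin at the centre of its thick end.
- adaptor3_center (a point): centre of another adaptor like adaptor1.
- adaptor3: the same adaptor; origin at the centre of its thick end.
Mind the look-alikes: they are no part of the job. What is shaped like the cap but orange, red or turquoise is not meant.

How it is judged:
By the outcome, as a careful person would: the job done as asked, in the order asked, and still so for the second after the job is handed in, with the robot touching nothing.
It also fails if it takes over 72 s, if anything falls off the work surface, if the arm or the gripper's body presses on something with over 40 N, if the wrist force passes 120 N, or if a joint passes its speed limit or range.

ROBOT

A 7-joint arm with a two-finger parallel gripper is mounted at the origin on a cart in front of the work surface, level with it; the furniture and walls round the work are solid. World frame = base frame: x ahead of the robot, y to its left, z up, the work surface at z = 0. Lengths are in m, angles in rad, forces in N, time in s.
With the tool pointing down it reaches from about 0.425 to 0.875 m from the base axis. Payload 4.7 kg.
Tool frame: the origin (TCP) lies at the very end of the fingers, on their centre line; the grasp point (between the pads) lies 19 mm behind it; x points along the fingers, z is the direction in which the jaws open and shut, and the axes are right-handed (so a half turn about x gives the same grasp; the last joint's range is limited). The gripper opens to 87 mm and grips with 3 to 60 N. Pads are 19 mm wide; open, the fingers measure 117 mm over their backs; the gripper's body (75 mm by 190 mm) begins 51 mm behind the grasp point.
Start: joints at [1.336, 0.321, -0.07, 1.45, 0.023, 1.371, -0.057], TCP at [0.16, -0.63, 0.223] pointing down, gripper open.
Joint ranges: [-2.86, 2.86], [-0.3, 2.09], [-1.38, 1.24], [0.06, 2.45], [-1.56, 4.7], [0.09, 2.05], [-2.69, 2.69]. Speed limits (rad/s): [2.57, 2.57, 3.14, 3.14, 3.14, 3.14, 3.14].

INTERFACE

Orientations are given as a unit quaternion [w, x, y, z].
In Python, from cell import arm, optics, job gives the robot as it stands.
- The arm moves only by the shell command python3 -m inch 'ROWS' [OPENING]. ROWS is JSON, a list of rows, each a list of 6 numbers: the shift along the world's x, y, z in m, then the turn, a rotation vector about the world's x, y, z in rad. In form: [[tx, ty, tz, wx, wy, wz], ...]. A call has 1 to 20 rows; each row is the pose to reach, as a shift and turn from the pose commanded when the call began; what a row does not reach only later rows make up. A row lasts 1/10 s, in which the tool goes at most 50 mm and 8.59 degrees, less where a joint would pass 70% of its speed; a pose out of reach is approached as far as the arm can. A call with a gripper value outside its range is refused whole. OPENING is the closure, from 0 (fully open) to 1 (shut), set as the call begins (- or left out, the last holds). The fingers move at their own pace and stop on an object; the grip force is fixed at half the most. Time passes only in rows, so rows that repeat a pose let the fingers close. It gives the time, the measured TCP pose, the force and the opening at its end, in the units of the state.
- arm.get_state(): the state, without advancing time (a new reading comes with each control period).
- optics.grab_frame(name): name is "scene" or "top" or "wrist"; returns the picture (400x640x3 uint8, red, green, blue); there is no depth.
- optics.camera_info(name): a dict with "vfov" (degrees; the focal length in pixels is half the picture's height over the tangent of half this angle, whatever the lens; pixels are square), "cx", "cy" (the principal point, pixels), "distortion" ([k1, k2, p1, p2, k3] as OpenCV has them; the pictures are not rectified), "xyz" and "orientation" of the camera in the world. Camera axes: x right, y down, z forward; pixel columns grow to the right and rows downward; lengths in m; the calibration is good to about 2 mm. A picture is of the moment at which its call begins: read the wrist's pose just before it. camera_info takes no time and is no camera call; for the wrist camera it gives the pose at the moment of the call.
- job.job_done(): hands the job in, once; it reports no verdict.
The state is a dict: "time": time; "qpos": joint angles; "dq": joint speeds; "joint_efforts": joint torques, N m; "ee_pos": TCP position; "tcp_rot": TCP orientation; "wrist_force": force on the tool from outside, world axes, zero at the start; "ft_torque": the same for the moment, N m; "grip_width": opening from 0.0 (shut) to 1.0 (fully open).
Only numpy, scipy, OpenCV 4.12 (cv2) and the standard library are available. Lean on these libraries where they do the work, as an engineer would, in place of code of your own. Each camera call takes 0.05 s, during which the arm holds its last target.

## Working session

There is one attempt and no reset: what is moved stays moved. The work goes in short steps, Python scripts to look and compute and a shell command to move; the robot and the scene stay as the last step left them, time stands still between calls to the robot, and variables do not carry over. Pictures are saved under pics/ and viewed, and the job is handed in when it is done.

```bash
ls; mkdir -p pics; cat > h.py <<'E'
import numpy as np, cv2
from cell import arm, optics, job
from scipy.spatial.transform import Rotation as R
def K(ci):
    f=200/np.tan(np.radians(ci['vfov'])/2)
    return np.array([[f,0,ci['cx']],[0,f,ci['cy']],[0,0,1]]),np.array(ci['distortion'],float)
def Rq(q): return R.from_quat([q[1],q[2],q[3],q[0]])
def proj(ci,P):
    k,d=K(ci); Rm=Rq(ci['orientation']).as_matrix(); P=np.atleast_2d(P)
    pc=(P-np.array(ci['xyz']))@Rm
    return cv2.projectPoints(pc.reshape(-1,1,3),np.zeros(3),np.zeros(3),k,d)[0].reshape(-1,2)
def ray(ci,uv):
    k,d=K(ci); n=cv2.undistortPoints(np.array(uv,float).reshape(-1,1,2),k,d).reshape(-1,2)
    v=np.c_[n,np.ones(len(n))]@Rq(ci['orientation']).as_matrix().T
    return np.array(ci['xyz']),v
def onz(ci,uv,z):
    o,v=ray(ci,uv); return o+v*((z-o[2])/v[:,2])[:,None]
def grab(name,fn):
    im=optics.grab_frame(name); cv2.imwrite('pics/'+fn,im[:,:,::-1]); return im
E
python3 - <<'E'
from h import *
s=arm.get_state(); print(s)
for n in('scene','top','wrist'):
    print(n,optics.camera_info(n))
    if n!='wrist': grab(n,n+'0.png')
E
```

```text
pics
{'time': 0.0, 'qpos': array([ 1.33609698,  0.32182201, -0.07007847,  1.45168327,  0.02263385,
        1.37080376, -0.05688223]), 'dq': array([-0.00057373,  0.00066484, -0.00057197, -0.00035489, -0.00172545,
       -0.00199196,  0.00065335]), 'joint_efforts': array([ 2.57635120e-04, -4.91281378e+01, -4.03906172e-01, -3.12524414e+01,
       -6.40070345e-02,  4.38169297e-02,  1.76321860e-04]), 'ee_pos': array([ 0.15985381, -0.62945891,  0.22145798]), 'tcp_rot': array([ 0.55761974,  0.43446295,  0.55875256, -0.43370237]), 'wrist_force': array([0.79864672, 0.06236809, 0.57117561]), 'ft_torque': array([-1.10035774e-03, -2.26279947e-05,  9.66057695e-03]), 'grip_width': 1.0011456407740793}
scene {'vfov': 57.345735471722584, 'cx': 324.6434003830375, 'cy': 200.68938743601322, 'distortion': array([0.00152433, 0.        , 0.        , 0.        , 0.        ]), 'xyz': array([-0.06875534,  0.5068209 ,  0.89822553]), 'orientation': array([ 0.18027155, -0.41121037,  0.82510613, -0.34294034])}
top {'vfov': 48.70977082358934, 'cx': 323.22612247269035, 'cy': 189.66593869875211, 'distortion': array([-0.00568953,  0.        ,  0.        ,  0.        ,  0.        ]), 'xyz': array([0.3213189 , 0.04462566, 1.40103389]), 'orientation': array([-0.06892208,  0.7048107 , -0.70290634,  0.06644026])}
wrist {'vfov': 61.766910693426254, 'cx': 318.15496943382664, 'cy': 200.4253190083888, 'distortion': array([-0.04133275,  0.        ,  0.        ,  0.        ,  0.        ]), 'xyz': array([ 0.23987549, -0.60942382,  0.38368025]), 'orientation': array([ 0.11827455,  0.78019308, -0.60715959, -0.09309735])}
```

View pics/scene0.png

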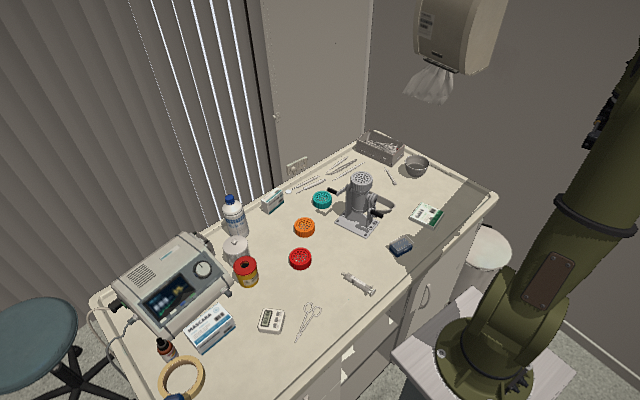

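View pics/top0.png

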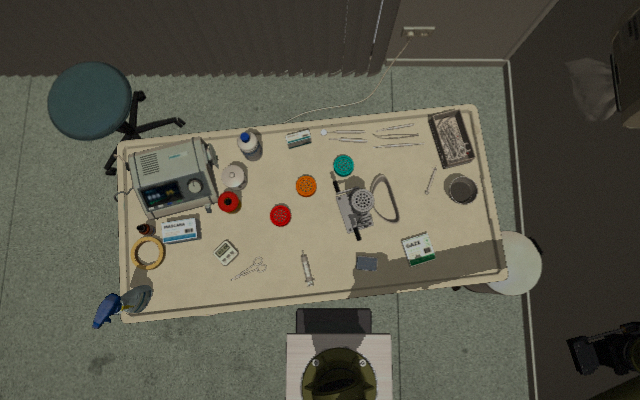

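The top view shows the stand around (355,208), with the cap on the canister at (362,201), the dish at (385,198), the cam lever near (357,235) and the crank near (336,187). I'll enlarge it to confirm.

```bash
python3 - <<'E'
from h import *
a=cv2.imread('pics/top0.png'); b=cv2.imread('pics/scene0.png')
cv2.imwrite('pics/c1.png',cv2.resize(a[150:260,310:430],None,fx=5,fy=5,interpolation=cv2.INTER_CUBIC))
cv2.imwrite('pics/c2.png',cv2.resize(b[150:270,290:440],None,fx=5,fy=5,interpolation=cv2.INTER_CUBIC))
ct=optics.camera_info('top')
print(onz(ct,[[362,201]],.188),onz(ct,[[385,198],[344,166],[306,185],[280,215],[367,261],[418,248]],.02))
E
```

```text
[[ 0.52490963 -0.05871498  0.188     ]] [[ 0.56292831 -0.14608919  0.02      ]
 [ 0.66710238 -0.01669614  0.02      ]
 [ 0.60442047  0.10491973  0.02      ]
 [ 0.50775947  0.18583428  0.02      ]
 [ 0.36538906 -0.08590398  0.02      ]
 [ 0.40566762 -0.24478631  0.02      ]]
```

View pics/c1.png

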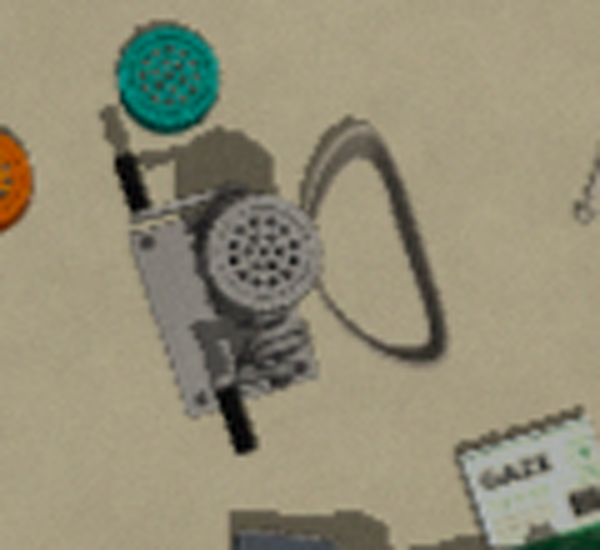

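View pics/c2.png

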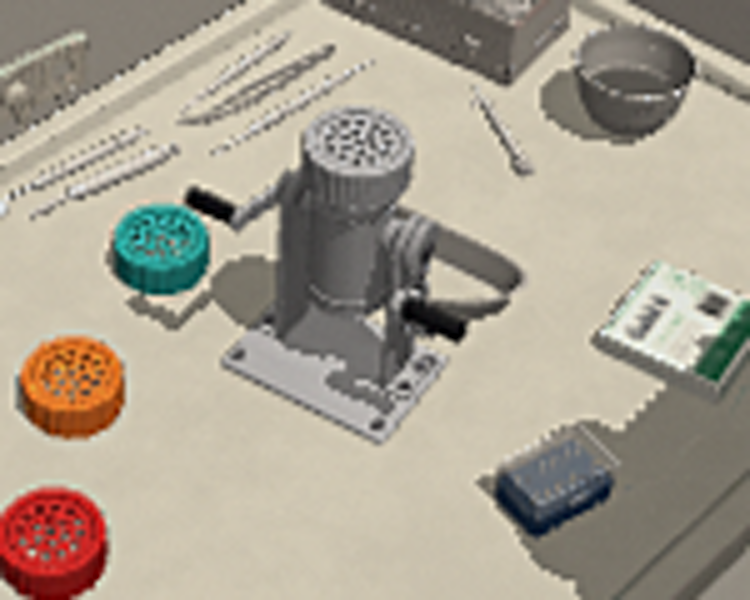

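```bash
cat > fit.py <<'E'
from h import *
from scipy.optimize import least_squares
P=np.array([[0,0,.188],[.0875,.053,.139],[.0525,.053,.139],[-.059,.0399,.1105],[-.098,.0399,.1105],[.062,.055,.006],[-.062,.055,.006],[-.062,-.033,.006]])
T=np.array([[263,254],[124,155],[140,208],[228,390],[246,450],[133,212],[195,415],[315,375]])/5+[310,150]
S=np.array([[358,140],[190,198],[232,212],[405,305],[462,328],[222,362],[382,437],[445,360]])/5+[290,150]
ct,cs=optics.camera_info('top'),optics.camera_info('scene')
def W(p,Q): 
    c,s=np.cos(p[2]),np.sin(p[2]); return Q@np.array([[c,s,0],[-s,c,0],[0,0,1]])+[p[0],p[1],0]
def f(p): return np.r_[(proj(ct,W(p,P))-T).ravel(),(proj(cs,W(p,P))-S).ravel()]
r=least_squares(f,[.5,-.05,0]); print(r.x,np.round(r.fun.reshape(2,-1,2),1).tolist())
for nm,q in dict(crank=[.07,.053,.139],lever=[-.0785,.0399,.1105],dish=[0,-.083,0],hinge=[-.08,0,.063]).items(): print(nm,W(r.x,np.array([q])))
print(onz(ct,[[385,198]],.029),[ (r.x[:2])])
E
python3 fit.py
```

```text
[ 0.52970875 -0.06215142  0.32310858] [[[0.6, -1.5], [-0.1, -1.2], [0.6, -0.7], [-0.9, -1.1], [-0.1, -0.4], [-0.8, 3.7], [-0.7, -0.2], [1.6, -0.9]], [[0.3, -0.2], [-0.4, -0.7], [0.7, 0.9], [-0.3, 1.1], [-0.1, 1.9], [-0.4, -0.4], [0.3, 1.0], [1.3, -0.8]]]
crank [[0.57925812 0.0103321  0.139     ]]
lever [[ 0.44260201 -0.04924111  0.1105    ]]
dish [[ 0.55606256 -0.14085641  0.        ]]
hinge [[ 0.45384851 -0.08755268  0.063     ]]
[[ 0.56135377 -0.14484633  0.029     ]] [array([ 0.52970875, -0.06215142])]
```

The cap is the steel one on the canister at top (362,201). The orange cap (306,185), red cap (280,215) and turquoise cap (344,166) are coloured, loose look-alikes. The fit agrees across both views to about 1–2 px: stand at about (0.529, -0.062), yaw 0.32. Next I'll move above the canister, keeping the current jaw yaw.

```bash
python3 -m inch '[[0.01,0.02,0.03,0,0,0],[0.03,0.05,0.06,0,0,0],[0.05,0.085,0.08,0,0,0],[0.075,0.12,0.08,0,0,0],[0.1,0.155,0.08,0,0,0],[0.125,0.19,0.08,0,0,0],[0.15,0.23,0.08,0,0,0],[0.175,0.27,0.08,0,0,0],[0.2,0.31,0.08,0,0,0],[0.225,0.35,0.08,0,0,0],[0.25,0.39,0.08,0,0,0],[0.275,0.425,0.08,0,0,0],[0.3,0.465,0.08,0,0,0],[0.325,0.5,0.08,0,0,0],[0.345,0.53,0.08,0,0,0],[0.36,0.55,0.08,0,0,0],[0.37,0.569,0.08,0,0,0],[0.37,0.569,0.08,0,0,0]]'
python3 - <<'E'
from h import *
s=arm.get_state(); print(s['qpos'],s['ee_pos'])
ci=optics.camera_info('wrist'); im=grab('wrist','w1.png'); np.save('w1.npy',np.array([ci],dtype=object),allow_pickle=True)
print(proj(ci,[[.529,-.062,.188]]))
b=cv2.imread('pics/top0.png')
ct=optics.camera_info('top')
print(onz(ct,[[462,188],[430,180],[427,193],[402,240],[431,234],[307,250]],.01))
E
```

```text
time: 1.9
ee_pos: [0.5307, -0.0571, 0.3022]
tcp_rot: [0.559, 0.433, 0.56, -0.432]
wrist_force: [0.6, -0.8, 0.4]
grip_width: 1.005
[ 0.70453998  0.08452621 -0.68308939  1.5915505   0.05126938  1.48486412
 -1.29710562] [ 0.53073047 -0.05707016  0.302173  ]
[[323.5859419 199.6473379]]
[[ 0.59783291 -0.39523233  0.01      ]
 [ 0.6238455  -0.2937089   0.01      ]
 [ 0.5812473  -0.2822752   0.01      ]
 [ 0.43108254 -0.19764039  0.01      ]
 [ 0.450118   -0.28939931  0.01      ]
 [ 0.39913673  0.10007022  0.01      ]]
```

View pics/w1.png

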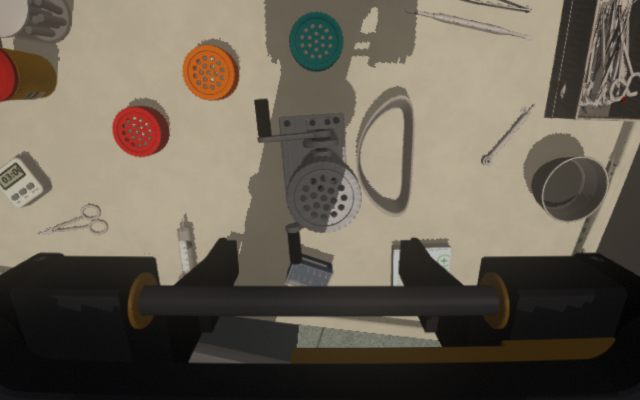

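```bash
python3 - <<'E'
from h import *
a=cv2.imread('pics/w1.png')
cv2.imwrite('pics/c3.png',cv2.resize(a[80:290,230:440],None,fx=2.8,fy=2.8,interpolation=cv2.INTER_CUBIC))
ci=np.load('w1.npy',allow_pickle=True)[0]
print(onz(ci,[[323.5,196.5]],.188),ci['xyz'])
th=np.linspace(0,2*np.pi,13)
E
```

```text
[[ 0.53172681 -0.06120136  0.188     ]] [ 0.61055139 -0.03659748  0.46428935]
```

View pics/c3.png

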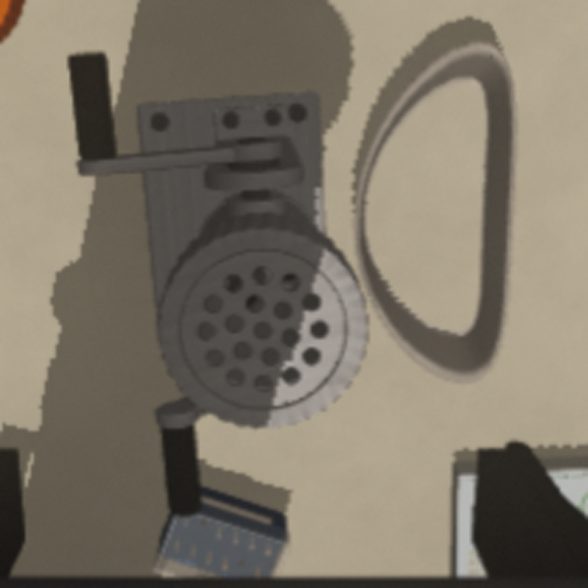

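Cap centre at wrist (323.5,197) gives (0.531,-0.061), in agreement with the stand fit. Descending with a check just above the cap.

```bash
python3 -m inch '[[0,0,-0.02,0,0,0],[0,0,-0.05,0,0,0],[0,0,-0.08,0,0,0],[0,0,-0.1,0,0,0],[0,0,-0.1,0,0,0],[0,0,-0.1,0,0,0]]'
python3 - <<'E'
from h import *
ci=np.load('w1.npy',allow_pickle=True)[0]
print(onz(ci,[[263,118]],.142),onz(ci,[[295.2,247]],.114))
E
```

```text
time: 2.55
ee_pos: [0.5298, -0.0622, 0.203]
tcp_rot: [0.558, 0.434, 0.558, -0.435]
wrist_force: [0.2, -0.2, 0.7]
grip_width: 0.999
[[0.57879974 0.00950731 0.142     ]] [[ 0.44393715 -0.05183354  0.114     ]]
```

```bash
python3 -m inch '[[0.001,0,-0.02,0,0,0],[0.001,0,-0.034,0,0,0],[0.001,0,-0.039,0,0,0],[0.001,0,-0.039,0,0,0]]' 
python3 -m inch '[[0,0,0,0,0,0],[0,0,0,0,0,0],[0,0,0,0,0,0],[0,0,0,0,0,0],[0,0,0,0,0,0],[0,0,0,0,0,0],[0,0,0,0,0,0]]' 1
```

```text
time: 2.95
ee_pos: [0.5308, -0.0612, 0.1634]
tcp_rot: [0.558, 0.434, 0.558, -0.434]
wrist_force: [-0.4, -0.3, 1.0]
grip_width: 0.998
time: 3.65
ee_pos: [0.5314, -0.0611, 0.1641]
tcp_rot: [0.558, 0.434, 0.558, -0.434]
wrist_force: [0.0, -0.6, 4.0]
grip_width: 0.758
```

Gripped at 66 mm. Turning anticlockwise (+z).

```bash
python3 -m inch '[[0,0,0,0,0,0.05],[0,0,0,0,0,0.13],[0,0,0,0,0,0.21],[0,0,0,0,0,0.3],[0,0,0,0,0,0.4],[0,0,0,0,0,0.5],[0,0,0,0,0,0.6],[0,0,0,0,0,0.7],[0,0,0,0,0,0.8],[0,0,0,0,0,0.9],[0,0,0,0,0,1.0],[0,0,0,0,0,1.1],[0,0,0,0,0,1.2],[0,0,0,0,0,1.3],[0,0,0,0,0,1.4],[0,0,0,0,0,1.45],[0,0,0,0,0,1.45],[0,0,0,0,0,1.45]]'
python3 -c "
from h import *
s=arm.get_state();print(s['qpos'],s['wrist_force'],s['ft_torque'])"
```

```text
time: 5.45
ee_pos: [0.5315, -0.061, 0.1641]
tcp_rot: [0.706, -0.045, 0.705, 0.045]
wrist_force: [1.1, -0.2, 4.8]
grip_width: 0.758
[ 0.81934822  0.19100893 -0.83013917  1.79176093  0.14981323  1.22257373
  0.07399975] [ 1.08506269 -0.21712549  4.77709561] [-0.00538436 -0.12014589  0.09043851]
```

```bash
python3 -m inch '[[0,0,0.002,0,0,0],[0,0,0.004,0,0,0],[0,0,0.005,0,0,0],[0,0,0.005,0,0,0]]'
```

```text
time: 5.85
ee_pos: [0.5307, -0.061, 0.1683]
tcp_rot: [0.705, -0.045, 0.706, 0.045]
wrist_force: [0.7, 0.5, -1.7]
grip_width: 0.761
```

```bash
python3 -m inch '[[0,0,0.001,0,0,0],[0,0,0.002,0,0,0],[0,0,0.003,0,0,0],[0,0,0.003,0,0,0]]'
```

```text
time: 6.25
ee_pos: [0.5302, -0.0604, 0.1692]
tcp_rot: [0.705, -0.045, 0.706, 0.046]
wrist_force: [5.9, -0.1, -18.5]
grip_width: 0.758
```

Still engaged: it stopped after about 4 mm. I'll relax and turn another 0.2 rad.

```bash
python3 -m inch '[[0,0,-0.004,0,0,0],[0,0,-0.007,0,0,0],[0,0,-0.007,0,0,0.07],[0,0,-0.007,0,0,0.14],[0,0,-0.007,0,0,0.2],[0,0,-0.007,0,0,0.2],[0,0,-0.004,0,0,0.2],[0,0,-0.001,0,0,0.2],[0,0,-0.0005,0,0,0.2],[0,0,-0.0005,0,0,0.2]]'
```

```text
time: 7.25
ee_pos: [0.5313, -0.0611, 0.1715]
tcp_rot: [0.698, -0.115, 0.697, 0.115]
wrist_force: [0.3, -0.1, -1.5]
grip_width: 0.76
```

```bash
python3 -m inch '[[0,0,0.0015,0,0,0],[0,0,0.003,0,0,0],[0,0,0.004,0,0,0],[0,0,0.004,0,0,0]]'
```

```text
time: 7.65
ee_pos: [0.5312, -0.061, 0.1753]
tcp_rot: [0.698, -0.115, 0.697, 0.115]
wrist_force: [0.0, 0.1, -1.1]
grip_width: 0.76
```

It is free (11 mm up, only the cap's weight). Lifting off and carrying to clear table at about (0.50,-0.35).

```bash
python3 -m inch '[[0,0,0.01,0,0,0],[0,0,0.03,0,0,0],[0,0,0.06,0,0,0],[-0.002,-0.01,0.08,0,0,0],[-0.005,-0.04,0.08,0,0,0],[-0.008,-0.075,0.08,0,0,0],[-0.012,-0.115,0.08,0,0,0],[-0.016,-0.155,0.07,0,0,0],[-0.02,-0.195,0.05,0,0,0],[-0.025,-0.23,0.02,0,0,0],[-0.028,-0.26,-0.02,0,0,0],[-0.03,-0.28,-0.06,0,0,0],[-0.031,-0.289,-0.1,0,0,0],[-0.031,-0.289,-0.13,0,0,0],[-0.031,-0.289,-0.15,0,0,0],[-0.031,-0.289,-0.16,0,0,0],[-0.031,-0.289,-0.166,0,0,0],[-0.031,-0.289,-0.168,0,0,0],[-0.031,-0.289,-0.168,0,0,0]]'
python3 -c "
from h import *
grab('scene','s2.png')
b=cv2.imread('pics/s2.png');cv2.imwrite('pics/c4.png',cv2.resize(b[150:290,290:490],None,fx=4,fy=4))"
```

```text
time: 9.55
ee_pos: [0.5007, -0.3504, 0.0081]
tcp_rot: [0.698, -0.116, 0.697, 0.115]
wrist_force: [0.1, -0.1, -0.5]
grip_width: 0.757
```

View pics/c4.png

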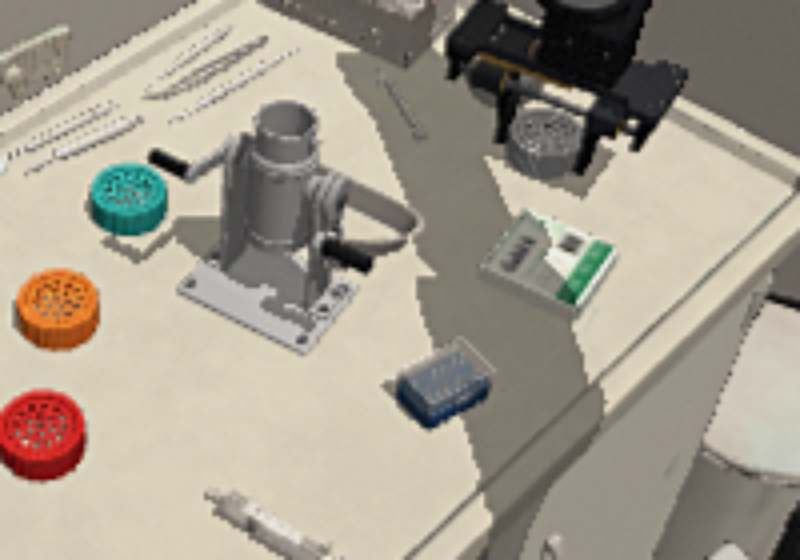

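The open neck is visible at crop (287,120), and the cap is in the jaws at crop (545,145), clear of other things. Lowering the last few mm.

```bash
python3 -m inch '[[0,0,-0.002,0,0,0],[0,0,-0.0035,0,0,0],[0,0,-0.0035,0,0,0]]'
```

```text
time: 9.9
ee_pos: [0.5004, -0.3503, 0.0042]
tcp_rot: [0.698, -0.116, 0.697, 0.115]
wrist_force: [-1.2, -0.2, 0.6]
grip_width: 0.758
```

```bash
python3 -m inch '[[0,0,-0.001,0,0,0],[0,0,-0.001,0,0,0]]'
```

```text
time: 10.1
ee_pos: [0.5004, -0.3504, 0.0041]
tcp_rot: [0.698, -0.116, 0.698, 0.115]
wrist_force: [-2.6, 1.5, 7.6]
grip_width: 0.759
```

Cap is resting on the table. Release it and retreat upwards first.

```bash
python3 -m inch '[[0,0,0.0005,0,0,0],[0,0,0.0005,0,0,0],[0,0,0.0005,0,0,0],[0,0,0.0005,0,0,0],[0,0,0.01,0,0,0],[0,0,0.03,0,0,0],[0,0,0.06,0,0,0],[0,0,0.1,0,0,0],[-0.002,0.01,0.14,0,0,-0.1],[-0.006,0.03,0.17,0,0,-0.22],[-0.012,0.06,0.19,0,0,-0.36],[-0.018,0.09,0.2,0,0,-0.5],[-0.025,0.12,0.2,0,0,-0.64],[-0.031,0.15,0.2,0,0,-0.78],[-0.037,0.18,0.2,0,0,-0.92],[-0.044,0.21,0.2,0,0,-1.06],[-0.05,0.24,0.2,0,0,-1.2],[-0.055,0.27,0.2,0,0,-1.34],[-0.06,0.29,0.2,0,0,-1.48],[-0.061,0.3,0.2,0,0,-1.57]]' 0
python3 -c "
from h import *
s=arm.get_state();print(s['qpos'],s['ee_pos'])
ci=optics.camera_info('wrist');grab('wrist','w3.png')
grab('scene','s3.png')
print(proj(ci,[[.444,-.0487,.1105],[.58,.0105,.139],[.531,-.061,.18]]))
b=cv2.imread('pics/s3.png');cv2.imwrite('pics/c5.png',cv2.resize(b[130:290,290:490],None,fx=4,fy=3.75))"
```

```text
time: 12.1
ee_pos: [0.4387, -0.0475, 0.2032]
tcp_rot: [0.575, 0.411, 0.574, -0.412]
wrist_force: [0.0, 0.1, 0.5]
grip_width: 1.005
[ 0.91354857 -0.12386002 -0.79571808  1.9407626  -0.09058182  1.28825649
 -1.09634928] [ 0.43865896 -0.04749443  0.20321333]
[[321.66952751 198.47624798]
 [302.03940679 -24.8962598 ]
 [397.96153835  95.58347118]]
```

View pics/w3.png

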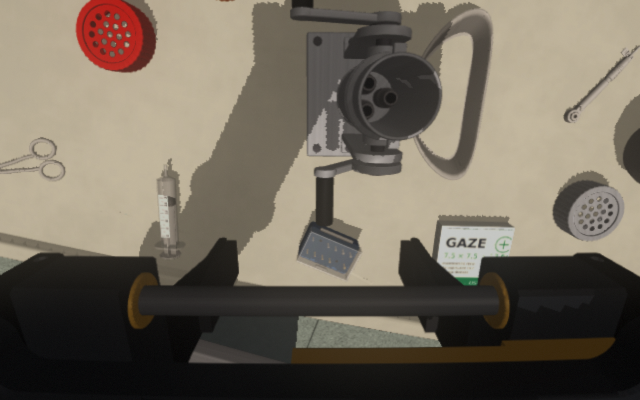

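View pics/c5.png

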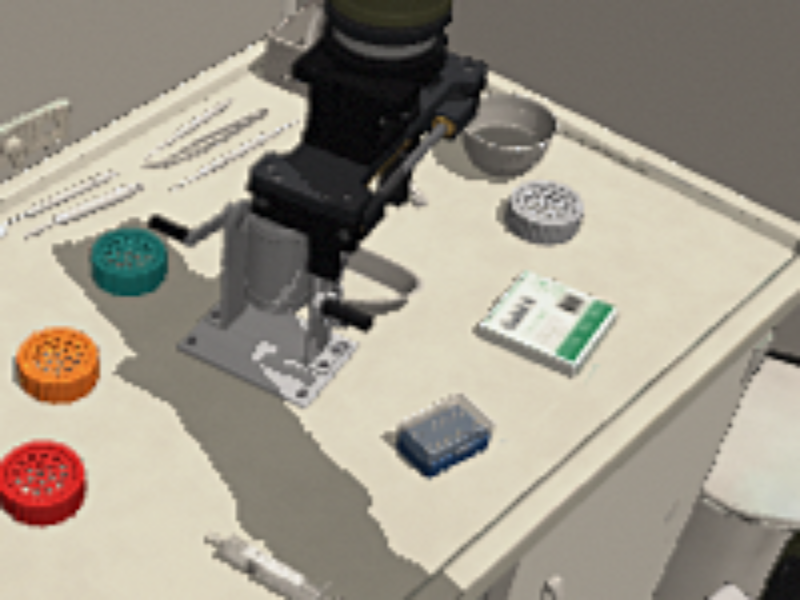

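Wrist view: lever grip at (324,200), predicted (322,198), so position is confirmed to about 2 mm. All three adaptors are visible in the canister, and the cap stands at (588,208) on the table. Descend and pinch the lever.

```bash
python3 -m inch '[[0,-0.001,-0.02,0,0,0],[0,-0.001,-0.05,0,0,0],[0,-0.001,-0.08,0,0,0],[0,-0.001,-0.097,0,0,0],[0,-0.001,-0.105,0,0,0],[0,-0.001,-0.105,0,0,0]]'
python3 -m inch '[[0,0,0,0,0,0],[0,0,0,0,0,0],[0,0,0,0,0,0],[0,0,0,0,0,0],[0,0,0,0,0,0],[0,0,0,0,0,0],[0,0,0,0,0,0],[0,0,0,0,0,0],[0,0,0,0,0,0],[0,0,0,0,0,0]]' 1
python3 - <<'E'
import numpy as np
for f in [40,30,20,10,0,-10,-20,-30,-40,-50,-57,-60]:
    a=np.radians(f);a0=np.radians(40)
    dy=.062*(np.sin(a)-np.sin(a0));dz=.062*(np.cos(a)-np.cos(a0))
    print(f,np.round([-.324*dy,.946*dy,dz],4))
E
```

```text
time: 12.8
ee_pos: [0.4385, -0.0513, 0.097]
tcp_rot: [0.575, 0.411, 0.576, -0.411]
wrist_force: [-0.2, -0.3, -0.4]
grip_width: 0.998
time: 13.8
ee_pos: [0.4391, -0.0512, 0.0976]
tcp_rot: [0.575, 0.411, 0.575, -0.411]
wrist_force: [1.1, -2.5, -2.6]
grip_width: 0.174
40 [-0.  0.  0.]
30 [ 0.0029 -0.0084  0.0062]
20 [ 0.006  -0.0176  0.0108]
10 [ 0.0094 -0.0275  0.0136]
0 [ 0.0129 -0.0377  0.0145]
-10 [ 0.0164 -0.0479  0.0136]
-20 [ 0.0198 -0.0578  0.0108]
-30 [ 0.023  -0.067   0.0062]
-40 [ 0.0258 -0.0754  0.    ]
-50 [ 0.0283 -0.0826 -0.0076]
-57 [ 0.0298 -0.0869 -0.0137]
-60 [ 0.0303 -0.0885 -0.0165]
```

Gripped (15 mm). Following the lever's arc.

```bash
python3 -m inch '[[0.0015,-0.004,0.003,0,0,0],[0.003,-0.0085,0.006,0,0,0],[0.0045,-0.013,0.0085,0,0,0],[0.006,-0.0175,0.011,0,0,0],[0.008,-0.0225,0.0125,0,0,0],[0.0095,-0.0275,0.0135,0,0,0],[0.013,-0.0375,0.0145,0,0,0],[0.0165,-0.048,0.0135,0,0,0],[0.02,-0.058,0.011,0,0,0],[0.0215,-0.0625,0.0085,0,0,0],[0.023,-0.067,0.006,0,0,0],[0.0245,-0.071,0.003,0,0,0],[0.026,-0.0755,0,0,0,0],[0.027,-0.079,-0.004,0,0,0],[0.0285,-0.0825,-0.0075,0,0,0],[0.0295,-0.086,-0.0125,0,0,0],[0.0295,-0.086,-0.0125,0,0,0]]'
```

```text
time: 15.5
ee_pos: [0.4668, -0.1357, 0.0841]
tcp_rot: [0.573, 0.411, 0.577, -0.411]
wrist_force: [-2.4, 5.8, -2.4]
grip_width: 0.149
```

Lever is over, near its stop. Release, rise, and move above the crank with jaws half open.

```bash
python3 -m inch '[[0,0,0,0,0,0],[0,0,0,0,0,0],[0,0,0,0,0,0],[0,0,0.02,0,0,0],[0,0,0.05,0,0,0],[0,0,0.09,0,0,0],[0,0,0.13,0,0,0],[0.01,0.015,0.148,0,0,0],[0.03,0.04,0.148,0,0,0],[0.055,0.07,0.148,0,0,0],[0.08,0.105,0.148,0,0,0],[0.1,0.13,0.148,0,0,0],[0.11,0.145,0.148,0,0,0],[0.115,0.15,0.148,0,0,0],[0.115,0.15,0.148,0,0,0]]' 0.5
python3 -c "
from h import *
s=arm.get_state();print(s['qpos'],s['ee_pos'])
ci=optics.camera_info('wrist');grab('wrist','w4.png')
grab('scene','s4.png')
print(proj(ci,[[.58,.0118,.139],[.531,-.061,.18]]))
b=cv2.imread('pics/s4.png');cv2.imwrite('pics/c6.png',cv2.resize(b[130:290,290:490],None,fx=4,fy=3.75))"
```

```text
time: 17.0
ee_pos: [0.584, 0.0131, 0.2332]
tcp_rot: [0.575, 0.411, 0.575, -0.411]
wrist_force: [-0.6, 0.3, -0.0]
grip_width: 0.502
[ 0.67976737  0.28189958 -0.8930059   1.58116822  0.2223694   1.38491109
 -1.47628515] [0.58404512 0.01308001 0.23323825]
[[318.09077249 208.52247078]
 [388.02527112 312.99836073]]
```

View pics/w4.png

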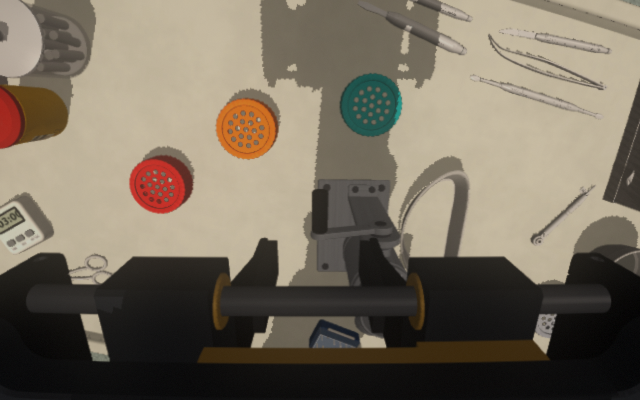

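View pics/c6.png

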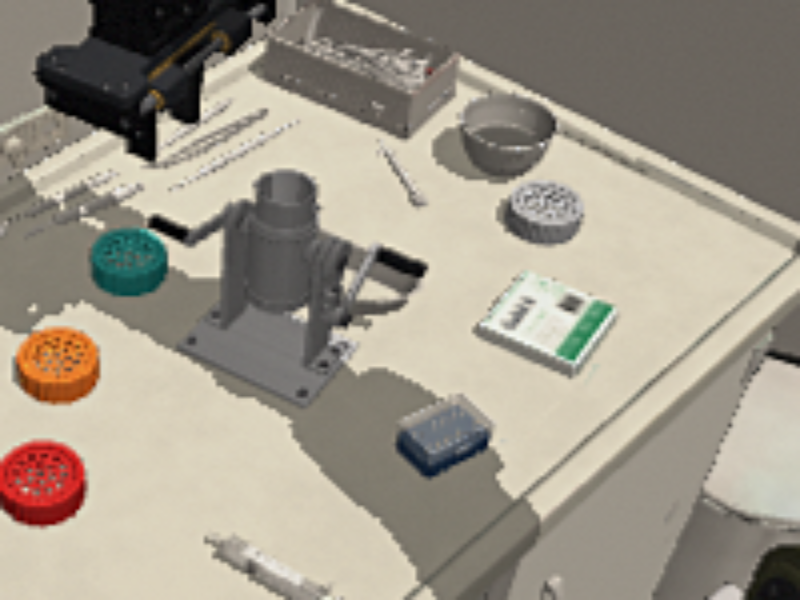

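Lever now leans to the -y side at scene crop (400,262). Crank grip is at wrist (320,211), predicted (318,208). Verify the lever angle numerically, then descend and pinch.

```bash
python3 - <<'E'
from h import *
cs=optics.camera_info('scene')
for f in (-30,-45,-57,-60):
    a=np.radians(f);y=.062*np.sin(a);z=.063+.062*np.cos(a)
    e=[[.531+.946*x-.324*y,-.061+.324*x+.946*y,z] for x in(-.059,-.098)]
    print(f,((proj(cs,e)-[290,130])*[4,3.75]).round(0).tolist())
E
python3 -m inch '[[0,0,-0.02,0,0,0],[0,0,-0.05,0,0,0],[0,0,-0.08,0,0,0],[0,0,-0.1,0,0,0],[0,0,-0.1075,0,0,0],[0,0,-0.1075,0,0,0]]'
python3 -m inch '[[0,0,0,0,0,0],[0,0,0,0,0,0],[0,0,0,0,0,0],[0,0,0,0,0,0],[0,0,0,0,0,0],[0,0,0,0,0,0]]' 1
python3 - <<'E'
import numpy as np
a0=np.radians(75.2)
for t in [0,.2,.4,.6,.8,1,1.2,1.4,1.6,1.8,2,2.1,2.2,2.25,2.3,2.35]:
    a=a0-t
    dy=.0548*(np.sin(a)-np.sin(a0));dz=.0548*(np.cos(a)-np.cos(a0))
    print(t,np.round([-.324*dy,.946*dy,dz],4))
E
```

```text
-30 [[367.0, 250.0], [413.0, 269.0]]
-45 [[374.0, 250.0], [419.0, 268.0]]
-57 [[377.0, 253.0], [422.0, 271.0]]
-60 [[378.0, 254.0], [423.0, 272.0]]
time: 17.7
ee_pos: [0.5828, 0.0115, 0.125]
tcp_rot: [0.574, 0.411, 0.575, -0.413]
wrist_force: [0.6, -0.0, -0.2]
grip_width: 0.499
time: 18.3
ee_pos: [0.5841, 0.012, 0.1258]
tcp_rot: [0.575, 0.412, 0.574, -0.412]
wrist_force: [0.4, -1.9, 0.2]
grip_width: 0.138
0 [-0.  0.  0.]
0.2 [ 0.0012 -0.0036  0.0102]
0.4 [ 0.0031 -0.0091  0.0195]
0.6 [ 0.0056 -0.0162  0.0275]
0.8 [ 0.0085 -0.0247  0.0338]
1 [ 0.0117 -0.0342  0.0381]
1.2 [ 0.0152 -0.0443  0.0405]
1.4 [ 0.0187 -0.0547  0.0406]
1.6 [ 0.0222 -0.0648  0.0386]
1.8 [ 0.0255 -0.0744  0.0344]
2 [ 0.0284 -0.083   0.0284]
2.1 [ 0.0297 -0.0869  0.0247]
2.2 [ 0.0309 -0.0903  0.0206]
2.25 [ 0.0315 -0.0919  0.0184]
2.3 [ 0.032  -0.0934  0.0162]
2.35 [ 0.0325 -0.0948  0.0139]
```

Crank gripped (12 mm). Tip a little first to check that the canister is free.

```bash
python3 -m inch '[[0.0005,-0.0015,0.005,0,0,0],[0.001,-0.0035,0.01,0,0,0],[0.002,-0.006,0.015,0,0,0],[0.003,-0.009,0.0195,0,0,0],[0.003,-0.009,0.0195,0,0,0]]'
```

```text
time: 18.8
ee_pos: [0.5866, 0.0041, 0.1455]
tcp_rot: [0.575, 0.412, 0.575, -0.411]
wrist_force: [3.0, 0.2, -4.5]
grip_width: 0.138
```

Free. Continue over to about 2.25 rad and hold.

```bash
python3 -m inch '[[0.0025,-0.007,0.008,0,0,0],[0.0055,-0.0155,0.0145,0,0,0],[0.0085,-0.025,0.0185,0,0,0],[0.012,-0.0355,0.021,0,0,0],[0.0155,-0.0455,0.021,0,0,0],[0.019,-0.056,0.019,0,0,0],[0.021,-0.061,0.017,0,0,0],[0.0225,-0.0655,0.015,0,0,0],[0.024,-0.07,0.012,0,0,0],[0.0255,-0.074,0.009,0,0,0],[0.0265,-0.078,0.005,0,0,0],[0.028,-0.081,0.001,0,0,0],[0.0285,-0.083,-0.001,0,0,0],[0.029,-0.084,-0.003,0,0,0],[0.029,-0.084,-0.003,0,0,0],[0.029,-0.084,-0.003,0,0,0],[0.029,-0.084,-0.003,0,0,0],[0.029,-0.084,-0.003,0,0,0],[0.029,-0.084,-0.003,0,0,0],[0.029,-0.084,-0.003,0,0,0]]'
python3 -c "
from h import *
grab('scene','s5.png')
b=cv2.imread('pics/s5.png');cv2.imwrite('pics/c7.png',cv2.resize(b[150:250,310:450],None,fx=5.7,fy=5.7))
grab('top','t5.png')
b=cv2.imread('pics/t5.png');cv2.imwrite('pics/c8.png',cv2.resize(b[150:260,310:430],None,fx=5,fy=5))"
```

```text
time: 20.8
ee_pos: [0.6147, -0.0788, 0.1443]
tcp_rot: [0.575, 0.411, 0.576, -0.411]
wrist_force: [-2.9, 1.6, 5.2]
grip_width: 0.139
```

View pics/c7.png

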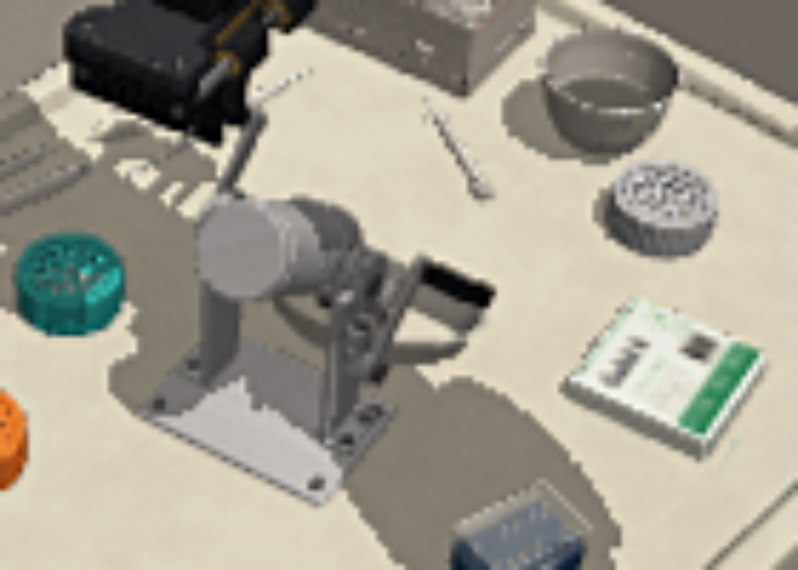

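View pics/c8.png

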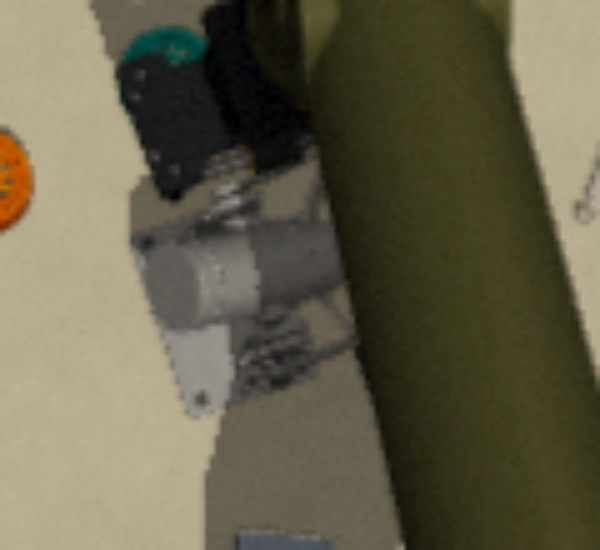

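Geometry puts the tilt at about 2.25 rad. Going slightly further to about 2.32 and holding another second.

```bash
python3 -m inch '[[0.0005,-0.0015,-0.002,0,0,0],[0.001,-0.0025,-0.0035,0,0,0],[0.001,-0.0025,-0.0035,0,0,0],[0.001,-0.0025,-0.0035,0,0,0],[0.001,-0.0025,-0.0035,0,0,0],[0.001,-0.0025,-0.0035,0,0,0],[0.001,-0.0025,-0.0035,0,0,0],[0.001,-0.0025,-0.0035,0,0,0],[0.001,-0.0025,-0.0035,0,0,0],[0.001,-0.0025,-0.0035,0,0,0]]'
python3 -c "
from h import *
s=arm.get_state()['ee_pos'];d=s[:2]-[.531,-.061];y=-.324*d[0]+.946*d[1];print(y,s[2]+.013-.125, np.degrees(np.arctan2(-y,s[2]+.013-.125))+75.2)
grab('wrist','w6.png')"
```

```text
time: 21.9
ee_pos: [0.6155, -0.0811, 0.1406]
tcp_rot: [0.574, 0.411, 0.576, -0.411]
wrist_force: [-3.8, 2.5, 5.7]
grip_width: 0.137
-0.046340583520047954 0.02864910110364033 133.47443360361535
```

View pics/w6.png

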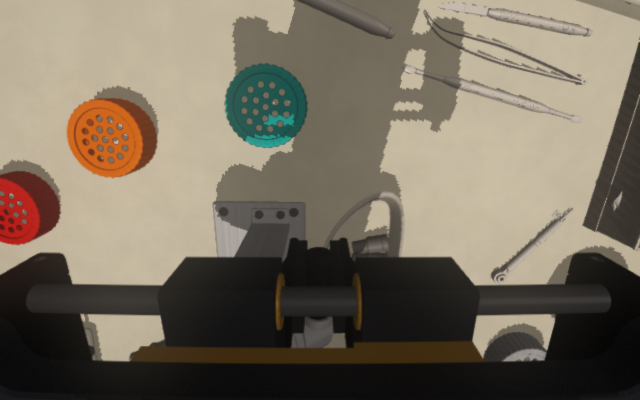

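Tilt is 2.33 rad, and an adaptor is visible in the dish at wrist (372,243). Guide the crank back to upright along the arc.

```bash
python3 -m inch '[[-0.001,0.0025,0.0035,0,0,0],[-0.003,0.0075,0.011,0,0,0],[-0.0045,0.0125,0.0155,0,0,0],[-0.0075,0.021,0.0215,0,0,0],[-0.011,0.031,0.0255,0,0,0],[-0.0145,0.041,0.0275,0,0,0],[-0.018,0.051,0.0275,0,0,0],[-0.0215,0.061,0.025,0,0,0],[-0.0245,0.071,0.021,0,0,0],[-0.0275,0.079,0.0145,0,0,0],[-0.03,0.0865,0.0065,0,0,0],[-0.031,0.0895,0.002,0,0,0],[-0.032,0.092,-0.003,0,0,0],[-0.0325,0.094,-0.008,0,0,0],[-0.033,0.0955,-0.0125,0,0,0],[-0.033,0.0955,-0.0125,0,0,0],[-0.033,0.0955,-0.0125,0,0,0]]'
```

```text
time: 23.65
ee_pos: [0.5848, 0.0123, 0.126]
tcp_rot: [0.576, 0.412, 0.574, -0.411]
wrist_force: [6.0, -3.4, 1.1]
grip_width: 0.137
```

```bash
python3 -m inch '[[0,0,0,0,0,0],[0,0,0,0,0,0],[0,0,0,0,0,0],[0,0,0.01,0,0,0],[0,0,0.03,0,0,0],[0,0,0.06,0,0,0],[0,0,0.1,0,0,0],[0,0,0.14,0,0,0],[-0.005,0.03,0.15,0,0,0],[-0.01,0.07,0.16,0,0,0],[-0.02,0.11,0.16,0,0,0],[-0.03,0.15,0.16,0,0,0],[-0.04,0.19,0.16,0,0,0],[-0.05,0.23,0.16,0,0,0],[-0.05,0.25,0.16,0,0,0],[-0.05,0.25,0.16,0,0,0]]' 0.5
python3 -c "
from h import *
grab('scene','s7.png')
b=cv2.imread('pics/s7.png');cv2.imwrite('pics/c9.png',cv2.resize(b[150:250,310:450],None,fx=5.7,fy=5.7))
grab('top','t7.png')
b=cv2.imread('pics/t7.png');cv2.imwrite('pics/c10.png',cv2.resize(b[150:270,310:450],None,fx=5,fy=5,interpolation=cv2.INTER_CUBIC))"
```

```text
time: 25.25
ee_pos: [0.531, 0.2679, 0.2868]
tcp_rot: [0.576, 0.41, 0.577, -0.409]
wrist_force: [-0.3, -0.2, -0.1]
grip_width: 0.501
```

View pics/c9.png

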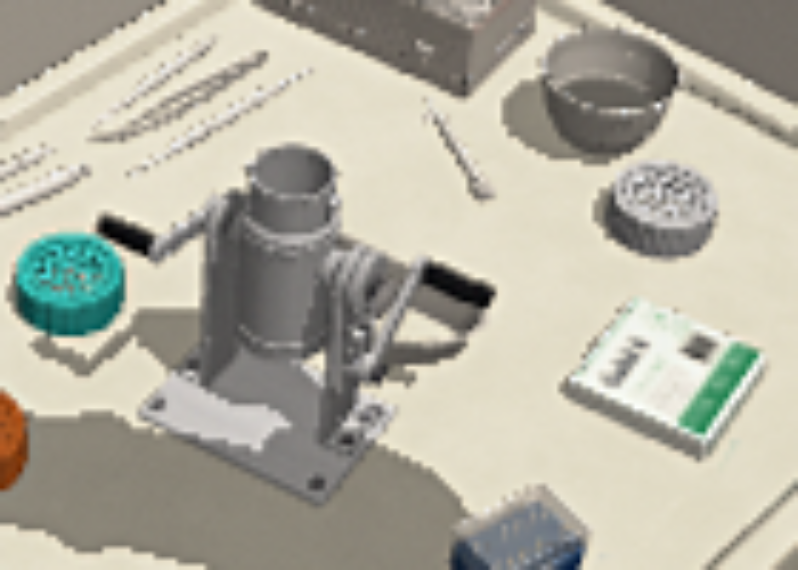

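View pics/c10.png

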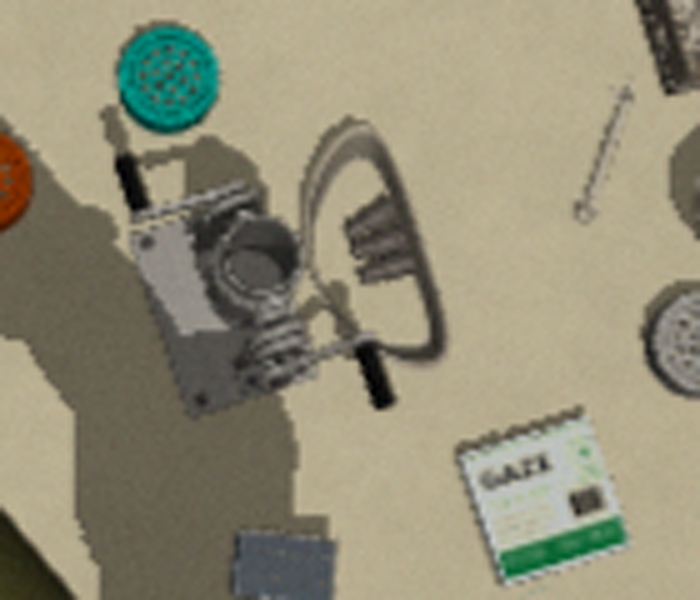

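The top view shows the canister upright and empty, with grey tubes in the dish at crop (380,240). I'll take a closer look with the wrist camera to count them.

```bash
python3 -m inch '[[0,-0.02,0.01,0,0,0],[0,-0.05,0.02,0,0,0],[0,-0.09,0.03,0,0,0],[0,-0.13,0.03,0,0,0],[0,-0.17,0.03,0,0,0],[0,-0.2,0.03,0,0,0],[0,-0.22,0.03,0,0,0],[0,-0.22,0.03,0,0,0],[0,-0.22,0.03,0,0,0]]'
python3 -c "
from h import *
ci=optics.camera_info('wrist');grab('wrist','w8.png')
u=proj(ci,[[.557,-.142,.015]])[0];print(u)
u=u.astype(int);b=cv2.imread('pics/w8.png')[max(0,u[1]-90):u[1]+70,max(0,u[0]-130):u[0]+90];cv2.imwrite('pics/c11.png',cv2.resize(b,None,fx=3.4,fy=3.4,interpolation=cv2.INTER_CUBIC))"
```

```text
time: 26.25
ee_pos: [0.5334, 0.042, 0.3162]
tcp_rot: [0.574, 0.412, 0.575, -0.412]
wrist_force: [-0.6, 0.8, -0.0]
grip_width: 0.5
[444.80509657 183.48870585]
```

View pics/c11.png

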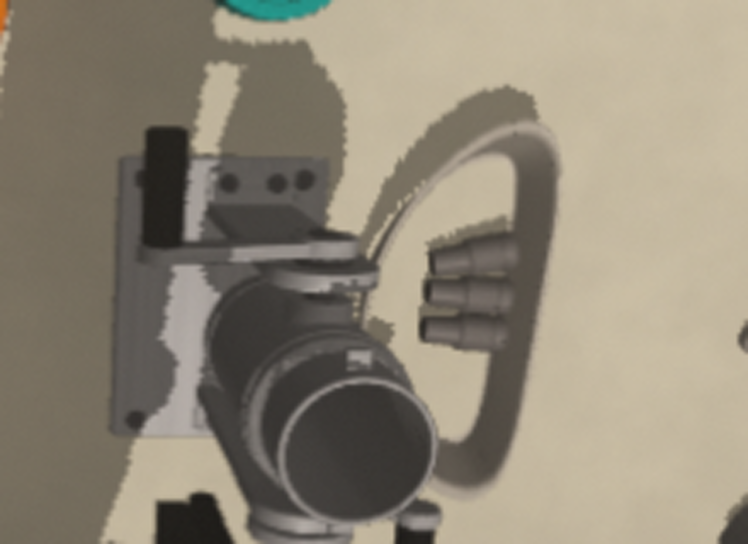

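Three adaptors lie side by side in the dish (crop (470,255), (470,292), (465,328)). The canister is empty and upright, and the gripper is clear. Handing in.

```bash
python3 -c "
from h import *
print(job.job_done())"
```

```text
the job is handed in; nothing more can be done
None
```

The job is done and handed in at about 26 s. The canister is empty and upright, and all three adaptors are in the kidney dish.

- **Cap:** With the canister still locked, I turned the cap anticlockwise. At 1.45 rad a trial pull showed it still engaged: it rose about 5 mm, and the pull on the wrist reached about 18 N before I eased off. At 1.65 rad it came free and lifted straight off. I set it down on clear work surface at about (0.50, -0.35).
- **Lever and canister:** I flipped the cam lever to about 57 degrees past vertical on the -y side, close to its stop. I then tipped the canister by its crank to 2.25 and then about 2.33 rad, holding about two seconds in all, guided it back upright and let go.
- **Last checks:** The final wrist and top pictures show three adaptors side by side in the dish, the canister empty and upright, and the cap standing on the table. In the last pictures the gauze packet, bur block and coloured caps look where they were; I did not check the timer or suture box again. The gripper is clear of everything, and none of the final checks failed or disagreed.

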